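# Gauge a ferrule and hold it over the handle's tenon

## Robot

A 6-joint arm with a two-finger parallel gripper is mounted at the origin on the work surface. World frame = base frame: x ahead of the robot, y to its left, z up, the work surface at z = 0. Lengths are in mm, angles in rad, forces in N, time in s.
With the tool pointing down it reaches from about 350 to 775 mm from the base axis. Payload 7.3 kg.
Tool frame: the origin (TCP) lies at the very end of the fingers, on their centre line; the grasp point (between the pads) lies 19 mm behind it (bot.grip_point_offset is the distance from the TCP to the grasp point, in mm); z points along the fingers, y is the line along which they close (so a half turn about z gives the same grasp; the last joint's range is limited). The gripper opens to 92 mm and grips with 3 to 60 N. Pads are 19 mm wide; open, the fingers measure 130 mm over their backs; the gripper's body (75 mm by 190 mm) begins 47 mm behind the grasp point.
Start: joints at [1.137, 0.342, 1.524, -0, 1.275, -0.146], TCP at [149.004, 503.434, 194.741] pointing down, gripper open.
Joint ranges: [-2.53, 2.53], [-0.77, 2.02], [0.04, 2.7], [-1, 4.14], [0.28, 2.66], [-3.11, 3.11]. Speed limits (rad/s): [2.57, 2.57, 3.14, 3.14, 3.14, 3.14].

## Interface

Orientations are given as [roll, pitch, yaw] about the fixed x, y, z axes, in that order (R = Rz(yaw) Ry(pitch) Rx(roll)).
In Python, from plant import bot gives the robot as it stands. The module is installed in compiled form; this text tells all that it offers.
- The arm moves only by the shell command python3 -m jog 'ROWS' [OPENING]. ROWS is JSON, a list of rows, each a list of 6 numbers: the shift along the tool's x, y, z in mm, then the turn, a rotation vector about the tool's x, y, z in rad. In form: [[dx, dy, dz, rx, ry, rz], ...]. A call has 1 to 12 rows; each row shifts and turns the commanded pose from where the row before left it, along the tool's axes as they then stand; what a row does not reach is not made up. A row lasts 1/10 s, in which the tool goes at most 50 mm and 8.59 degrees, less where a joint would pass 70% of its speed; a pose out of reach is approached as far as the arm can. A call with a gripper value outside its range is refused whole. OPENING is the opening in per cent of the stroke, from 0 (shut) to 100 (fully open), set as the call begins (- or left out, the last holds). The fingers move at their own pace and stop on an object; the grip force is fixed at half the most. Time passes only in rows, so rows that do not move let the fingers close. It gives the time, the measured TCP pose, the force, the opening and the grip force at its end, in the units of the state.
- bot.get_obs(): the state, without advancing time (a new reading comes with each control period).
- bot.capture(name): name is "scene" or "top"; returns the picture (384x512x3 uint8, red, green, blue); there is no depth.
- bot.camera_model(name): a dict with "fx", "fy", "cx", "cy" (pixels), "dist_coeffs" ([k1, k2, p1, p2, k3] as OpenCV has them; the pictures are not rectified), "position" and "orientation" of the camera in the world. Camera axes: x right, y down, z forward; pixel columns grow to the right and rows downward; lengths in mm; the calibration is good to about 2 mm. A picture is of the moment at which its call begins. camera_model takes no time and is no camera call.
- bot.close_job(): hands the job in; it is judged then, once.
Trained networks look in the newest picture that a camera, given by its name, has taken for a name from the list of things; names that differ only in an ending like _2 or _b are one class to them, and where a whole thing is asked for, a point or a joint stands for the part that bears it (a point fixed in the world has none). Each returns a list of dicts, best first, with "p" (0 to 1); they miss things now and then, are a little off and sometimes report something else, mostly with a low value. They report only what shows in the picture. A call takes as long as a camera call. They do not tell look-alikes from the thing itself.
- bot.outline_of(target, camera): "mask" (384x512 bool, what is visible of it) and "pixel" ([column, row] in pixels, amid what is visible of it).
The state is a dict: "time": time; "joint_positions": joint angles; "dq": joint speeds; "tau": joint torques, N m; "tool_pos": TCP position; "tcp_rot": TCP orientation; "contact_force": force on the tool from outside, world axes, zero at the start; "moment": the same for the moment, N m; "grip_width": finger opening in mm; "finger_force": force on a finger pad.
Only numpy, scipy, OpenCV 4.12 (cv2) and the standard library are available. Lean on these libraries where they do the work, as an engineer would, in place of code of your own. Each camera call takes 0.05 s, during which the arm holds its last target. There are 200 camera calls.

## Task

Two brass ferrules stand on the bench: put the one that is too tight for the gauge pin into the empty round tin, and slide the other one right down over the pin until it sits on the base plate, to prove the fit. Then lift that good ferrule off, carry it over the clutter to the tool handle standing in the vise, and hold it about a centimetre above the end of the tenon, level and centred over it and not touching it, while I brush on the glue. Finish while you are still holding it there, keep it still, and leave the other things on the bench where they are.

Things in the scene. Friction and masses are not known exactly. Their poses are not given: they have to be found in the camera images.
- ferrule_a: The good ferrule: a plain brass tube standing upright, 30 mm outside diameter, 34 mm tall, bore 23 mm right through (wall 3.5 mm), 75 g; it slides over the gauge pin and the tenon. Origin: centre of its underside, z along the tube's axis, up. It can be gripped across the outside at any yaw.
- ferrule_b: The tight ferrule: a brass tube like the other from outside, 30 mm outside diameter, 34 mm tall, but with a bore of only 16.5 mm (thick wall, 6.75 mm), 120 g; it stops on the nose of the gauge pin. Origin: centre of its underside, z along the axis, up. The ferrules, the empty tin and the gauge change places among one another from start to start.
- ferrule_b_mid (a point): Centre of the tight ferrule, half way along its axis, 17 mm from either end.
- tin: The empty tin: a loose round open tin of dull brown metal, 110 mm outside diameter, 24 mm tall, wall 2.5 mm, inside diameter 105 mm, floor 3 mm thick, 90 g. Origin: centre of its underside, z up. It is the only open tin with nothing in it.
- gauge_seat (a point): The gauge: a dark steel base plate 80 x 80 mm and 12 mm thick, fixed to the bench, with a bright upright steel pin of 20 mm diameter in its middle that stands 41 mm above the plate; its top 7 mm taper to 12 mm diameter. This point: on the pin's axis, on the top face of the plate (12 mm above the bench), where a ferrule sits when it is fully down. z up.
- vise: Cast-iron bench vise with leather-lined jaws, fixed to the bench: about 230 mm long along its x (screw and tommy bar towards -x), about 145 mm wide at its foot, jaw tops about 100 mm above the bench. It grips a wooden tool handle upright between the jaws. Origin: on the bench, straight under the handle's axis.
- tenon_top (a point): Centre of the top end of the handle's tenon, 158 mm above the bench, z up. The tenon is the thin upright wooden end of the handle: 20 mm diameter, 22 mm long, above a 30 mm shoulder; it is fixed.
- thread_cone: Bystander: pale cone of thread, 64 mm diameter at the foot, 112 mm tall, between the gauging area and the vise. Origin: underside.
- tin_stack: Bystander: two closed tins stacked as one, 89 mm diameter, 67 mm tall, between the gauging area and the vise. Origin: underside.
- jar: Bystander: glass jar with a screw lid, 64 mm diameter, 88 mm tall, between the gauging area and the vise. Origin: underside.
- bobbin: Bystander: wooden thread bobbin, 28 mm diameter, 26 mm tall, standing among the ferrules, the tin and the gauge. Origin: underside.
- bead_tin: Bystander: round tin full of beads, 92 mm diameter, 22 mm tall. Origin: underside.
- mallet: Bystander: rawhide mallet lying on the bench, 57 mm head, handle 175 mm long beyond the head towards its -y. Origin: under the head.
- awl: Bystander: awl lying beside the vise, 140 mm long along its x, 28 mm high. Origin: on the bench under its middle.
- notebook: Bystander: black notebook lying flat, 105 x 148 x 19 mm. Origin: underside.
Not all that is in view belongs to the job. Leave any green or turquoise look-alike of the tin alone.

How it is judged:
By the outcome, as a careful person would: the job done as asked, in the order asked, and still so for the second after the job is handed in, while the arm keeps its last pose, push and grip.
It also fails if it takes over 59 s, if anything falls off the work surface, if the arm or the gripper's body presses on something with over 40 N, if the wrist force passes 120 N, or if a joint passes its speed limit or range.

## Working session

There is one attempt and no reset: what is moved stays moved. The work goes in short steps, Python scripts to look and compute and a shell command to move; the robot and the scene stay as the last step left them, time stands still between calls to the robot, and variables do not carry over. Pictures are saved under pics/ and viewed, at most 10 in all, crops included, and the job is handed in when it is done.

```bash
mkdir -p pics
python3 - <<'E'
from plant import bot
import cv2,numpy as np
for n in("scene","top"):
    im=bot.capture(n); cv2.imwrite(f"pics/{n}0.png",im[:,:,::-1]); 
    m=bot.camera_model(n); print(n,{k:np.round(v,3).tolist() for k,v in m.items()})
print(bot.get_obs())
E
```

```text
scene {'fx': 483.275, 'fy': 483.275, 'cx': 253.605, 'cy': 189.126, 'dist_coeffs': [-0.134, 0.0, 0.0, 0.0, 0.0], 'position': [1040.089, 836.289, 858.917], 'orientation': [-2.207, 0.018, 2.615]}
top {'fx': 371.912, 'fy': 371.912, 'cx': 250.979, 'cy': 195.241, 'dist_coeffs': [-0.092, 0.0, 0.0, 0.0, 0.0], 'position': [379.388, -47.179, 1216.987], 'orientation': [-2.983, 0.004, -1.595]}
{'time': 0.1, 'joint_positions': array([ 1.13704061e+00,  3.42622784e-01,  1.52487157e+00, -7.95563295e-06,
        1.27535731e+00, -1.46010378e-01]), 'dq': array([-0.00182964, -0.00081059, -0.00292198, -0.00088276, -0.00010825,
       -0.00084875]), 'tau': array([ 1.99052760e-03, -4.32005489e+01, -2.44697446e+01,  7.17674894e-02,
        5.25837787e-02, -7.94115476e-05]), 'tool_pos': array([148.82083893, 503.08267515, 194.14760029]), 'tcp_rot': array([-3.14034594e+00, -1.75648180e-04,  2.85384953e+00]), 'contact_force': array([-0.71020358,  0.80672309, -0.79121496]), 'moment': array([-0.0238426 , -0.02159576,  0.04085653]), 'finger_force': 0.0, 'grip_width': 92.01876894524466}
```

View pics/scene0.png

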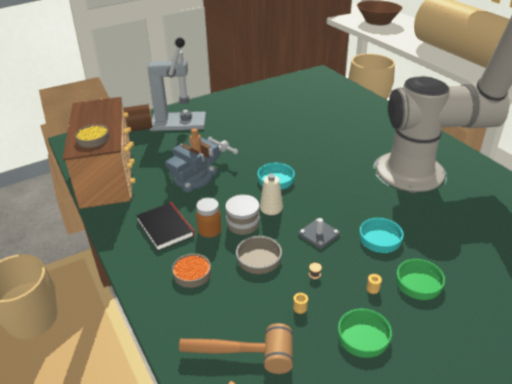

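View pics/top0.png

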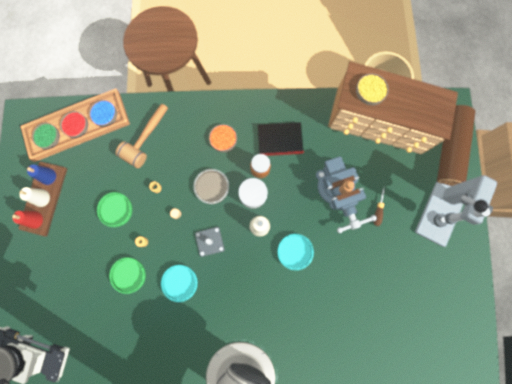

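The scene view shows ferrules at (301,303) and (374,284), bobbin (315,271), empty brown tin (259,255), gauge (320,232) and the handle in the vise (196,140). In the top view they are at (155,187), (141,241), (175,213), (211,186), (209,241) and (348,186).

```bash
cat > h.py <<'E'
from plant import bot
import cv2,numpy as np
from scipy.spatial.transform import Rotation as R
def cam(n):
    m=bot.camera_model(n); K=np.array([[m['fx'],0,m['cx']],[0,m['fy'],m['cy']],[0,0,1]])
    return K,np.array(m['dist_coeffs']),np.array(m['position']),R.from_euler('xyz',m['orientation']).as_matrix()
def onz(n,px,z):
    K,d,p,Rm=cam(n); u=cv2.undistortPoints(np.array([[px]],float),K,d)[0,0]
    v=Rm@np.array([u[0],u[1],1]); return p+v*(z-p[2])/v[2]
def proj(n,P):
    K,d,p,Rm=cam(n); P=np.atleast_2d(np.array(P,float)); return cv2.projectPoints((P-p)@Rm,np.zeros(3),np.zeros(3),K,d)[0][:,0]
E
python3 - <<'E'
from h import *
ims={n:bot.capture(n) for n in("scene","top")}
hz=dict(ferrule_a=17,tin=12,gauge_seat=12,vise=60,tenon_top=150,thread_cone=50,tin_stack=34,jar=44,bobbin=13)
for t,z in hz.items():
  for n in ims:
    for d in bot.outline_of(t,n)[:4]:
        if d['p']<.2: continue
        m=d['mask'];ys,xs=np.nonzero(m);c=[xs.mean(),ys.mean()]
        print(t,n,round(d['p'],2),np.round(d['pixel']),np.round(c,1),m.sum(),[xs.min(),xs.max(),ys.min(),ys.max()],np.round(onz(n,c,z)[:2],1))
def crop(n,x,y,r=16): return cv2.resize(ims[n][y-r:y+r,x-r:x+r],(256,256),interpolation=cv2.INTER_CUBIC)
o=np.vstack([np.hstack([crop("top",155,187),crop("top",141,241),crop("top",209,241)]),np.hstack([crop("scene",301,303),crop("scene",374,284),crop("scene",196,140)])])
cv2.imwrite("pics/c1.png",o[:,:,::-1])
E
```

```text
ferrule_a scene 0.5 [304. 302.] [300.9 302.5] 257 [np.int64(294), np.int64(308), np.int64(293), np.int64(312)] [604.7 267.9]
ferrule_a top 0.63 [142. 239.] [141. 241.] 87 [np.int64(136), np.int64(146), np.int64(237), np.int64(245)] [429.9 312.7]
tin scene 0.92 [366. 332.] [364.3 332.5] 2097 [np.int64(338), np.int64(392), np.int64(309), np.int64(356)] [534.3 404. ]
tin scene 0.89 [379. 235.] [380.7 234.9] 1185 [np.int64(360), np.int64(402), np.int64(219), np.int64(252)] [295.  186.9]
tin scene 0.68 [280. 175.] [276.8 173.9] 575 [np.int64(258), np.int64(292), np.int64(163), np.int64(189)] [ 376.9 -192.4]
tin scene 0.6 [422. 280.] [419.8 278.8] 1558 [np.int64(397), np.int64(444), np.int64(259), np.int64(299)] [320.6 355.1]
tin top 0.93 [113. 211.] [114.6 209.4] 911 [np.int64(98), np.int64(131), np.int64(193), np.int64(225)] [535.6 405.2]
tin top 0.87 [295. 251.] [294.6 251.5] 1019 [np.int64(277), np.int64(312), np.int64(234), np.int64(269)] [ 385.4 -182.6]
tin top 0.7 [129. 276.] [127.2 275.1] 1059 [np.int64(110), np.int64(145), np.int64(257), np.int64(295)] [321.2 357.9]
tin top 0.63 [
[... 1753 characters left out ...]
193.] [251.8 193. ] 718 [np.int64(238), np.int64(266), np.int64(178), np.int64(208)] [575.7 -49.9]
jar scene 0.74 [208. 219.] [207.8 217.4] 798 [np.int64(196), np.int64(220), np.int64(199), np.int64(236)] [664.8 -78.6]
jar top 0.73 [261. 167.] [259.9 166.6] 379 [np.int64(250), np.int64(270), np.int64(155), np.int64(178)] [659.9 -78. ]
bobbin scene 0.66 [313. 267.] [315.  270.2] 140 [np.int64(310), np.int64(320), np.int64(263), np.int64(277)] [517.  200.2]
bobbin top 0.63 [261. 163.] [259.1 166. ] 352 [np.int64(250), np.int64(268), np.int64(155), np.int64(177)] [669.7 -76.3]
bobbin top 0.42 [176. 216.] [175.4 213.6] 75 [np.int64(171), np.int64(180), np.int64(209), np.int64(218)] [517.3 201.4]
```

View pics/c1.png

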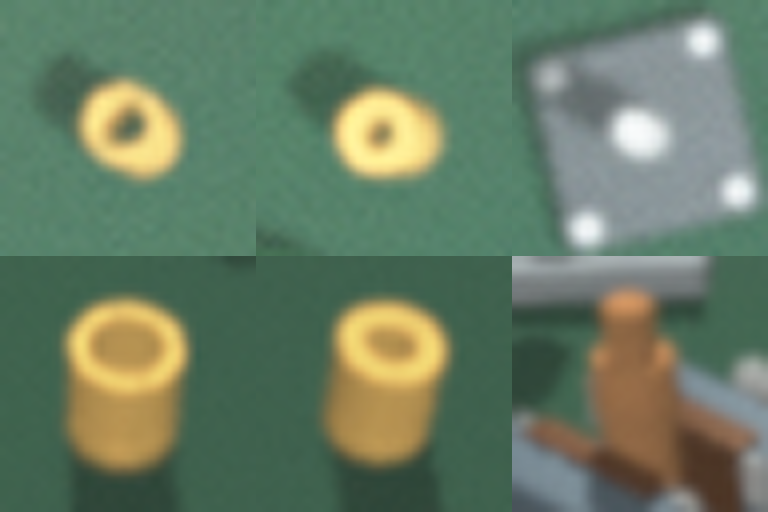

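Top row of crops: the ferrule at top (155,187)/scene (301,303) has the wide bore (good one), the one at top (141,241)/scene (374,284) has the small bore (tight one); the tenon top is near scene (194.5,129.5). I'll refine by silhouette.

```bash
cat >> h.py <<'E'
from scipy.optimize import least_squares
A=np.linspace(0,2*np.pi,48,endpoint=False)
def cyl(x,y,r,z0,z1): return [[x+r*np.cos(a),y+r*np.sin(a),z] for z in(z0,z1) for a in A]
def hullc(n,P):
    h=cv2.convexHull(proj(n,P).astype(np.float32)); M=cv2.moments(h); return np.array([M['m10'],M['m01']])/M['m00']
def fit(n,c,r,z0,z1):  # xy whose cylinder silhouette centroid lies at pixel c
    x0=onz(n,c,(z0+z1)/2)[:2]
    return least_squares(lambda q:hullc(n,cyl(q[0],q[1],r,z0,z1))-c,x0,diff_step=1e-3).x
def brass(im,x,y,r=16):
    w=im[y-r:y+r,x-r:x+r].astype(int); m=((w[...,0]-w[...,2]>50)).astype(np.uint8)
    k,l,s,c=cv2.connectedComponentsWithStats(m); i=1+np.argmax(s[1:,4]); return c[i]+[x-r,y-r],s[i,4]
E
python3 - <<'E'
from h import *
ims={n:bot.capture(n) for n in("scene","top")}
for f,p in dict(a=[(301,303),(155,187)],b=[(374,284),(141,241)]).items():
    for n,q in zip(ims,p):
        c,s=brass(ims[n],*q); print(f,n,np.round(c,1),s,np.round(fit(n,c,15,0,34),1))
n="top"; d=[d for d in bot.outline_of("tin",n) if abs(d['pixel'][0]-211)<8]
if d: ys,xs=np.nonzero(d[0]['mask']); print("tin",fit(n,np.array([xs.mean(),ys.mean()]),55,0,24))
# bright gauge pin in both views
for n,(x,y) in dict(top=(209,241),scene=(320,228)).items():
    w=ims[n][y-12:y+12,x-10:x+10].min(2); print(n,w[::1,::1].tolist() if 0 else '')
def crop(n,x,y,r=20): return cv2.resize(ims[n][y-r:y+r,x-r:x+r],(400,400),interpolation=cv2.INTER_CUBIC)
o=np.hstack([crop("top",348,186),crop("scene",320,232)])
cv2.imwrite("pics/c2.png",o[:,:,::-1])
print("tenon scene",onz("scene",[194.5,129.7],158)); 
for p in([420,90],[425,90],[425,95]): print(p,proj("top",[[*p,53],[*p,12]]).round(1).tolist(),proj("scene",[[*p,53],[*p,12]]).round(1).tolist())
E
```

```text
a scene [300.1 302.4] 263 [606.2 266.8]
a top [154.8 186.7] 107 [607.4 269.7]
b scene [373.6 283.1] 241 [427.4 309.4]
b top [140.9 241.3] 117 [429.1 312.8]
tin [603.89655995  84.1203077 ]
top 
scene 
tenon scene [ 574.90726117 -336.41270603  158.        ]
[420, 90] [[208.1, 242.4], [209.6, 242.8]] [[321.4, 218.8], [320.3, 230.7]]
[425, 90] [[208.1, 240.8], [209.6, 241.2]] [[319.8, 219.5], [318.8, 231.4]]
[425, 95] [[206.5, 240.8], [208.1, 241.3]] [[321.0, 220.5], [319.9, 232.4]]
```

View pics/c2.png

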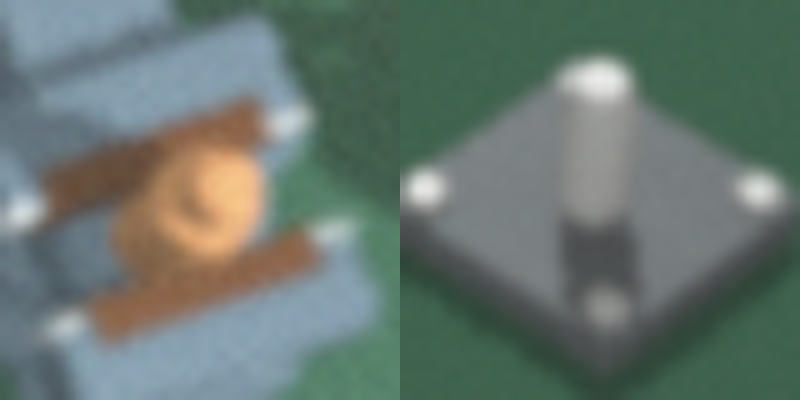

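```bash
python3 -m jog '[[-32.3,-10.5,10,0,0,0],[-32.3,-10.5,10,0,0,0],[-32.3,-10.5,10,0,0,0],[-32.3,-10.5,10,0,0,0],[-32.3,-10.5,10,0,0,0],[-32.3,-10.5,10,0,0,0],[-32.3,-10.5,10,0,0,0],[-32.3,-10.5,10,0,0,0],[-32.3,-10.5,10,0,0,0],[-32.3,-10.5,10,0,0,0],[0,0,0,0,0,0],[0,0,0,0,0,0]]' 60; python3 -c "
from plant import bot
print(bot.get_obs())"
```

```text
time: 2.45
tool_pos: [429.0, 310.6, 94.4]
tcp_rot: [-3.141, -0.001, 2.852]
contact_force: [0.1, -0.4, -0.6]
grip_width: 55.1
finger_force: 0.0
{'time': 2.45, 'joint_positions': array([ 4.81688742e-01,  4.53087602e-01,  1.65274818e+00,  3.66219493e-04,
        1.03665693e+00, -7.99665877e-01]), 'dq': array([ 0.03224226, -0.0176562 ,  0.00480377,  0.00342806,  0.00243886,
        0.00454865]), 'tau': array([-1.26339365e+00, -4.47464955e+01, -2.12996918e+01, -8.79950216e-02,
       -2.66386160e-04, -6.58198516e-02]), 'tool_pos': array([429.02978888, 310.61322186,  94.39338455]), 'tcp_rot': array([-3.14119126e+00, -8.65039922e-04,  2.85196419e+00]), 'contact_force': array([ 0.06976122, -0.36864306, -0.63730815]), 'moment': array([ 0.02782759,  0.01613789, -0.02936342]), 'finger_force': 0.0, 'grip_width': 55.12201633636599}
```

```bash
python3 -m jog '[[0,0,22,0,0,0],[0,0,22,0,0,0],[0,0,22,0,0,0],[0,0,12,0,0,0],[0,0,8.4,0,0,0],[0,0,0,0,0,0]]' && python3 -m jog '[[0,0,0,0,0,0],[0,0,0,0,0,0],[0,0,0,0,0,0],[0,0,0,0,0,0],[0,0,0,0,0,0]]' 0
```

```text
time: 3.05
tool_pos: [428.3, 311.3, 7.9]
tcp_rot: [-3.141, -0.001, 2.855]
contact_force: [0.9, 0.3, -0.7]
grip_width: 55.0
finger_force: 0.0
time: 3.55
tool_pos: [429.1, 311.1, 8.6]
tcp_rot: [3.141, 0.0, 2.854]
contact_force: [0.7, -0.3, 0.4]
grip_width: 19.6
finger_force: 0.0
```

Run:
```python
from h import *
o=[]
for n,(x,y) in dict(top=(141,241),scene=(374,284)).items():
    im=bot.capture(n); r=32; o.append(cv2.resize(im[y-r:y+r,x-r:x+r],(400,400),interpolation=cv2.INTER_CUBIC))
cv2.imwrite("pics/c3.png",np.hstack(o)[:,:,::-1])
s=bot.get_obs(); print(s['grip_width'],s['finger_force'])
```

```text
11.553122082667793 0.0
```

View pics/c3.png

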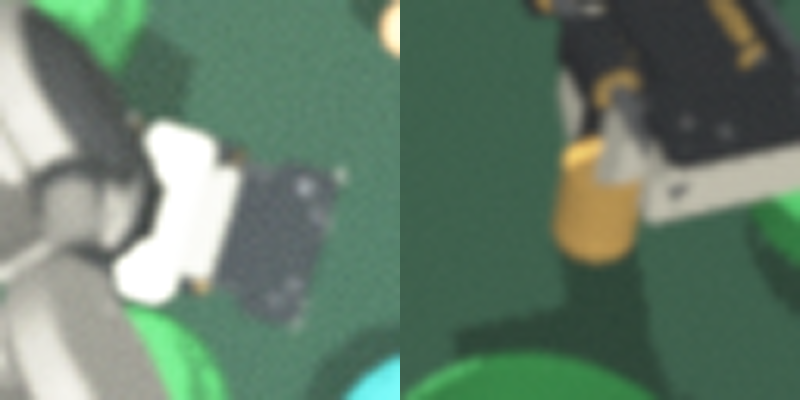

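Run:
```python
from h import *
o=[];s=bot.get_obs(); p=s['tool_pos']; Rt=R.from_euler('xyz',s['tcp_rot']).as_matrix()
print(s['time'],p,s['tcp_rot'],s['grip_width'],s['finger_force'],s['joint_positions'])
for n,(x,y) in dict(top=(141,241),scene=(374,264)).items():
    im=bot.capture(n)[:,:,::-1]; r=50; k=8
    c=cv2.resize(im[y-r:y+r,x-r:x+r],(400,400),interpolation=cv2.INTER_CUBIC).copy(); k=4
    for h,col in((0,(0,0,255)),(19,(0,255,255)),(66,(255,0,0)),(140,(255,0,255))):
        for off in([0,0],[0,40],[40,0]):
            q=(proj(n,[p+Rt@[off[0],off[1],-h]])[0]-[x-r,y-r])*k; cv2.circle(c,tuple(int(v) for v in q),3 if off==[0,0] else 1+off[0]//40,col,-1)
    o.append(c)
cv2.imwrite("pics/c4.png",np.hstack(o))
```

```text
3.65 [428.9961694  311.06684855   8.4475621 ] [3.14137115e+00 1.32036716e-04 2.85367038e+00] 11.553122082667793 0.0 [ 4.82650909e-01  5.73267574e-01  1.73491551e+00  9.04786584e-05
  8.33160551e-01 -8.00284004e-01]
```

View pics/c4.png

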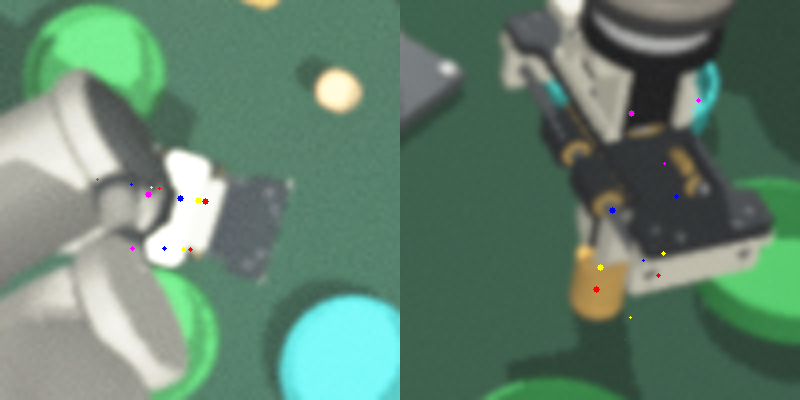

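The picture shows the ferrule undisturbed in place, with the finger ends near scene (377,281), apparently above the rim, i.e. higher than the reported TCP. I'll open and check the tip height.

```bash
python3 -m jog '[[0,0,0,0,0,0],[0,0,0,0,0,0],[0,0,0,0,0,0],[0,0,0,0,0,0],[0,0,0,0,0,0]]' 60
python3 - <<'E'
from h import *
s=bot.get_obs(); p=s['tool_pos']; Rt=R.from_euler('xyz',s['tcp_rot']).as_matrix()
im=bot.capture("scene")[:,:,::-1]; x,y,r,k=374,270,36,8
c=cv2.resize(im[y-r:y+r,x-r:x+r],None,fx=k,fy=k,interpolation=cv2.INTER_CUBIC).copy()
for h in(0,20,40,60):
  for yy,col in((-27.5,(0,0,255)),(27.5,(255,0,0)),(0,(0,255,255))):
    q=(proj("scene",[p+Rt@[0,yy,-h]])[0]-[x-r,y-r])*k; cv2.circle(c,tuple(int(v) for v in q),3,col,-1)
cv2.imwrite("pics/c5.png",c)
E
```

```text
time: 4.25
tool_pos: [428.9, 311.1, 8.3]
tcp_rot: [3.142, -0.0, 2.854]
contact_force: [-0.8, 0.0, 0.1]
grip_width: 39.1
finger_force: 0.0
```

View pics/c5.png

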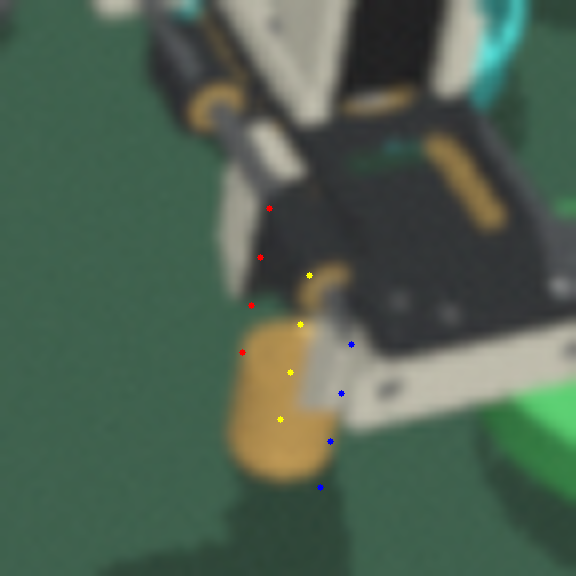

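The fingertips show at about (232,297) and (320,405) in this crop. They are roughly 25–35 mm above where the reported TCP should be. I'll lower under force watch and see.

```bash
python3 -m jog '[[0,0,0,0,0,0],[0,0,0,0,0,0],[0,0,0,0,0,0],[0,0,3,0,0,0],[0,0,3,0,0,0],[0,0,0,0,0,0]]' 60
python3 - <<'E'
from h import *
s=bot.get_obs(); p=s['tool_pos']; Rt=R.from_euler('xyz',s['tcp_rot']).as_matrix()
for h in(0,30):
  for yy in(-37,37): print(h,yy,proj("scene",[p+Rt@[0,yy,-h]])[0].round(1))
im=bot.capture("scene")[:,:,::-1]; x,y,r,k=374,280,30,10
c=cv2.resize(im[y-r:y+r,x-r:x+r],None,fx=k,fy=k,interpolation=cv2.INTER_CUBIC).copy()
im=bot.capture("top")[:,:,::-1]
cv2.imwrite("pics/c6.png",c)
E
```

```text
time: 4.9
tool_pos: [428.5, 310.9, 1.8]
tcp_rot: [-3.141, -0.001, 2.854]
contact_force: [-0.1, -0.5, 0.4]
grip_width: 54.8
finger_force: 0.0
0 -37 [366.4 277. ]
0 37 [379.5 299.8]
30 -37 [368.  268.3]
30 37 [381.4 291.1]
```

View pics/c6.png

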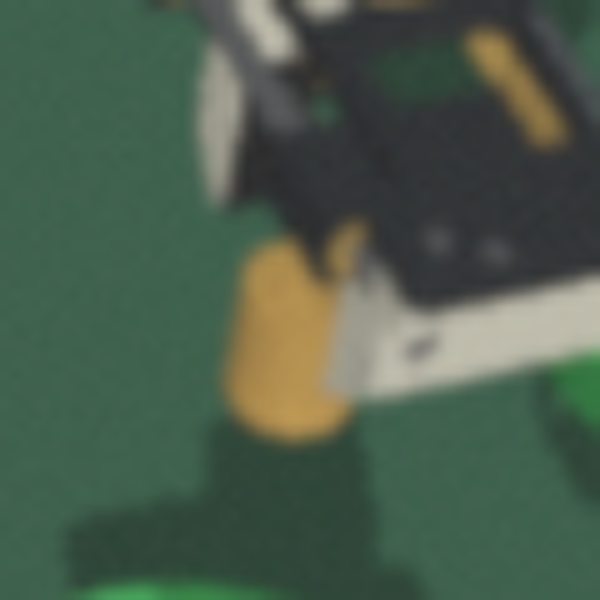

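The fingertips in this crop are at (345,392) and (218,205), so the real tips sit about 27–33 mm above the reported TCP with no contact. I'll lower in guarded steps to find the bench.

```bash
python3 -m jog '[[0,0,4,0,0,0],[0,0,4,0,0,0],[0,0,4,0,0,0],[0,0,0,0,0,0]]';  python3 -m jog '[[0,0,2,0,0,0],[0,0,2,0,0,0],[0,0,0,0,0,0]]'
```

```text
time: 5.4
tool_pos: [428.5, 310.8, -10.4]
tcp_rot: [-3.141, -0.001, 2.854]
contact_force: [0.2, -0.5, -0.0]
grip_width: 55.1
finger_force: 0.0
time: 5.7
tool_pos: [428.8, 311.0, -13.9]
tcp_rot: [-3.141, -0.0, 2.854]
contact_force: [-0.3, -0.8, 0.2]
grip_width: 55.1
finger_force: 0.0
```

```bash
python3 -m jog '[[0,0,2,0,0,0],[0,0,2,0,0,0],[0,0,0,0,0,0]]';  python3 -m jog '[[0,0,2,0,0,0],[0,0,2,0,0,0],[0,0,0,0,0,0]]'
```

```text
time: 6.0
tool_pos: [428.8, 311.0, -17.9]
tcp_rot: [-3.141, -0.0, 2.854]
contact_force: [0.7, -0.3, 0.2]
grip_width: 55.1
finger_force: 0.0
time: 6.3
tool_pos: [428.7, 311.0, -22.0]
tcp_rot: [-3.141, -0.0, 2.854]
contact_force: [-0.2, -0.1, -0.5]
grip_width: 55.0
finger_force: 0.0
```

```bash
python3 -m jog '[[0,0,0,0,0,0],[0,0,0,0,0,0],[0,0,0,0,0,0],[0,0,0,0,0,0],[0,0,0,0,0,0]]' 0
```

```text
time: 6.8
tool_pos: [429.0, 311.2, -21.6]
tcp_rot: [3.141, 0.0, 2.854]
contact_force: [-0.5, -0.3, 0.2]
grip_width: 28.7
finger_force: 30.0
```

```bash
python3 -m jog '[[0,0,-10,0,0,0],[0,0,-35,0,0,0],[0,0,-35,0,0,0],[-25.8,-18.67,0,0,0,0],[-25.8,-18.67,0,0,0,0],[-25.8,-18.67,0,0,0,0],[-25.8,-18.67,0,0,0,0],[-25.8,-18.67,0,0,0,0],[-25.8,-18.67,0,0,0,0],[-25.8,-18.67,0,0,0,0],[-25.8,-18.67,0,0,0,0],[-25.8,-18.67,0,0,0,0]]'; python3 -m jog '[[0,0,0,0,0,0],[0,0,0,0,0,0]]'
python3 - <<'E'
from h import *
s=bot.get_obs(); z0=s['tool_pos'][2]+21.6; print(s['tool_pos'])
im=bot.capture("scene"); q=proj("scene",[[604,84,z0+17]])[0].astype(int); c,a=brass(im,*q,r=18); print(q,c,a)
if a>50: print(fit("scene",c,15,z0,z0+34))
x,y=q; cv2.imwrite("pics/c7.png",cv2.resize(im[y-40:y+60,x-50:x+50],(500,500),interpolation=cv2.INTER_CUBIC)[:,:,::-1])
E
```

```text
time: 8.0
tool_pos: [604.5, 82.9, 59.0]
tcp_rot: [3.141, 0.0, 2.854]
contact_force: [0.4, 0.3, -1.3]
grip_width: 28.8
finger_force: 30.0
time: 8.2
tool_pos: [603.7, 83.6, 58.5]
tcp_rot: [3.141, -0.001, 2.852]
contact_force: [-1.5, 0.3, -0.5]
grip_width: 29.0
finger_force: 30.0
[603.68224209  83.61742998  58.45051137]
[258 229] [258.77272727 236.90909091] 22
```

View pics/c7.png

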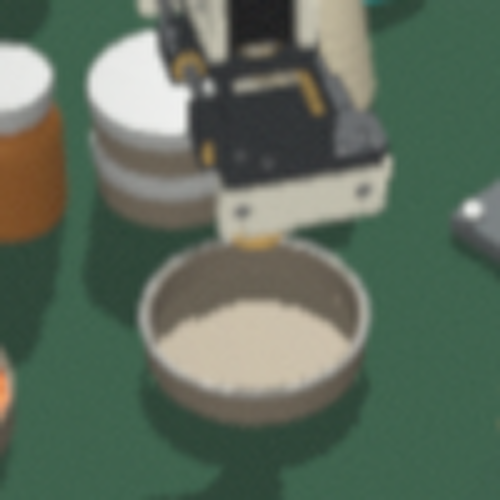

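```bash
python3 -m jog '[[0,0,20,0,0,0],[0,0,20,0,0,0],[0,0,15,0,0,0],[0,0,10,0,0,0],[0,0,6,0,0,0],[0,0,2.5,0,0,0],[0,0,0,0,0,0]]' && python3 -m jog '[[0,0,1,0,0,0],[0,0,1,0,0,0],[0,0,0,0,0,0]]'
```

```text
time: 8.95
tool_pos: [604.0, 84.3, -14.9]
tcp_rot: [3.141, 0.0, 2.854]
contact_force: [0.4, -0.3, 0.0]
grip_width: 29.0
finger_force: 30.0
time: 9.25
tool_pos: [604.0, 84.0, -16.9]
tcp_rot: [3.141, 0.0, 2.854]
contact_force: [-0.7, -0.7, -2.0]
grip_width: 29.5
finger_force: 30.0
```

```bash
python3 -m jog '[[0,0,0,0,0,0],[0,0,0,0,0,0],[0,0,0,0,0,0]]' 45; python3 -m jog '[[0,0,-20,0,0,0],[0,0,-30,0,0,0],[0,0,-40,0,0,0],[0,0,-10,0,0,0.14],[0,0,0,0,0,0.14],[0,0,0,0,0,0.14],[0,0,0,0,0,0.14],[0,0,0,0,0,0.14],[0,0,0,0,0,0.14],[0,0,0,0,0,0.14],[0,0,0,0,0,0.14],[0,0,0,0,0,0.14]]' 60;  python3 -m jog '[[0,0,0,0,0,0.14],[0,0,0,0,0,0.14],[0,0,0,0,0,0.14],[0,0,0,0,0,0.13],[0,0,0,0,0,0]]'
python3 - <<'E'
from h import *
s=bot.get_obs(); im=bot.capture("top"); bot.capture("scene")
ims={n:bot.capture(n) for n in("scene","top")}
for n,q in zip(ims,[(301,303),(155,187)]):
    c,a=brass(ims[n],*q); print(n,c,a,fit(n,c,15,0,34))
d=np.array([607,268])-s['tool_pos'][:2]; y=s['tcp_rot'][2]
print(s['tool_pos'],"tool shift",d@[np.cos(y),np.sin(y)],d@[np.sin(y),-np.cos(y)])
for p in((335,120),(435,155),(480,220)): print(p,onz("top",p,200).round(),onz("top",p,100).round())
E
```

```text
time: 9.55
tool_pos: [604.1, 84.0, -17.0]
tcp_rot: [3.141, 0.0, 2.854]
contact_force: [-0.2, -0.1, 0.0]
grip_width: 41.1
finger_force: 0.0
time: 10.75
tool_pos: [603.9, 84.0, 82.9]
tcp_rot: [3.141, -0.0, 1.588]
contact_force: [-0.1, 0.5, -0.1]
grip_width: 55.3
finger_force: 0.0
time: 11.25
tool_pos: [603.9, 84.1, 82.9]
tcp_rot: [3.141, -0.0, 1.043]
contact_force: [-0.8, -0.7, 0.9]
grip_width: 55.0
finger_force: 0.0
scene [300.22393822 302.42857143] 259 [605.9963128  267.01627511]
top [152.14583333 185.125     ] 48 [612.94924733 278.70113681]
[603.89787801  84.06001614  82.9111051 ] tool shift 160.44151603151897 -90.01144791225538
(335, 120) [ 756. -295.  200.] [ 793. -319.  100.]
(435, 155) [ 646. -581.  200.] [ 673. -633.  100.]
(480, 220) [ 455. -696.  200.] [ 462. -759.  100.]
```

```bash
python3 -m jog '[[20.05,-11.25,0,0,0,0],[20.05,-11.25,0,0,0,0],[20.05,-11.25,0,0,0,0],[20.05,-11.25,0,0,0,0],[20.05,-11.25,0,0,0,0],[20.05,-11.25,0,0,0,0],[20.05,-11.25,0,0,0,0],[20.05,-11.25,0,0,0,0],[0,0,10,0,0,0],[0,0,0,0,0,0]]'; python3 -m jog '[[0,0,25,0,0,0],[0,0,25,0,0,0],[0,0,20,0,0,0],[0,0,15,0,0,0],[0,0,7,0,0,0],[0,0,3,0,0,0],[0,0,0,0,0,0]]'; python3 -m jog '[[0,0,0,0,0,0],[0,0,0,0,0,0],[0,0,0,0,0,0],[0,0,0,0,0,0],[0,0,0,0,0,0]]' 0
```

```text
time: 12.45
tool_pos: [605.6, 267.8, 71.0]
tcp_rot: [-3.14, 0.002, 1.046]
contact_force: [-0.2, -0.3, -0.0]
grip_width: 54.9
finger_force: 0.0
time: 13.15
tool_pos: [607.1, 267.8, -21.8]
tcp_rot: [3.141, -0.0, 1.044]
contact_force: [-0.5, 0.3, 0.9]
grip_width: 55.3
finger_force: 0.0
time: 13.65
tool_pos: [607.0, 268.1, -21.7]
tcp_rot: [3.141, -0.001, 1.044]
contact_force: [0.3, -0.2, 3.0]
grip_width: 29.2
finger_force: 30.0
```

```bash
python3 -m jog '[[0,0,-12,0,0,0],[0,0,-30,0,0,0],[0,0,-30,0,0,0],[-27.1,-7.49,0,0,0,0],[-27.1,-7.49,0,0,0,0],[-27.1,-7.49,0,0,0,0],[-27.1,-7.49,0,0,0,0],[-27.1,-7.49,0,0,0,0],[-27.1,-7.49,0,0,0,0],[-27.1,-7.49,0,0,0,0],[-27.1,-7.49,0,0,0,0],[-27.1,-7.49,0,0,0,0]]'; python3 -m jog '[[0,0,0,0,0,0],[0,0,0,0,0,0]]'
python3 - <<'E'
from h import *
s=bot.get_obs(); p=s['tool_pos']; z0=p[2]+21.7; print(p,z0)
o=[]
for n in("scene","top"):
    im=bot.capture(n); q=proj(n,[[p[0],p[1],z0+17]])[0].astype(int); c,a=brass(im,*q,r=18); print(n,q,c,a)
    if a>50: print(fit(n,c,15,z0,z0+34))
    x,y=q; r=25; o.append(cv2.resize(im[y-r:y+r,x-r:x+r],(400,400),interpolation=cv2.INTER_CUBIC))
    cr=proj(n,cyl(p[0],p[1],15,z0,z0)[:48]); cv2.polylines(o[-1],[((cr-[x-r,y-r]+.5)*8).astype(np.int32)],True,(255,0,0),1)
    print(proj(n,[[426,91,53],[426,91,12]]))
cv2.imwrite("pics/c8.png",np.hstack(o)[:,:,::-1])
E
```

```text
time: 14.85
tool_pos: [425.2, 90.4, 50.6]
tcp_rot: [3.141, -0.001, 1.044]
contact_force: [0.9, 0.2, -1.5]
grip_width: 29.4
finger_force: 30.0
time: 15.05
tool_pos: [426.5, 90.9, 50.6]
tcp_rot: [3.14, -0.001, 1.043]
contact_force: [0.0, 0.6, -0.9]
grip_width: 29.2
finger_force: 30.0
[426.53336044  90.93557765  50.64198508] 72.34198507677525
scene [320 208] [320.7979798  208.24747475] 198
[424.37550684  89.32154588]
[[319.73817695 219.80460918]
 [318.71490908 231.72117882]]Traceback (most recent call last):
  File "<stdin>", line 5, in <module>
  File "h.py", line 22, in brass
    k,l,s,c=cv2.connectedComponentsWithStats(m); i=1+np.argmax(s[1:,4]); return c[i]+[x-r,y-r],s[i,4]
                                                     ~~~~~~~~~^^^^^^^^^
    return _wrapfunc(a, 'argmax', axis=axis, out=out, **kwds)
    return bound(*args, **kwds)
ValueError: attempt to get argmax of an empty sequence
```

Run:
```python
from h import *
im=cv2.imread("pics/scene0.png")[:,:,::-1].astype(int)
w=im[212:236,310:330].min(2); print(w)
im=cv2.imread("pics/top0.png")[:,:,::-1].astype(int); print(im[234:249,200:219].min(2))
```

```text
[[ 61  63  64  63  65  65  62  64  63  62  63  64  64  63  63  63  63  62
   64  63]
 [ 62  65  63  63  64  64  64  63  64  63  64  61  63  64  63  63  64  64
   61  61]
 [ 63  64  63  65  64  62  62  65  63  64  63  63  64  63  62  63  63  63
   64  64]
 [ 62  62  63  64  62  64  64  62  63  63  65  64  62  64  63  64  63  64
   64  64]
 [ 62  64  63  64  63  63  64  64  66  66  66  64  63  63  62  64  62  64
   63  64]
 [ 63  63  63  62  64  65  73  87  95 108 108  94  77  65  63  62  63  63
   63  64]
 [ 62  63  64  63  66  78 111 142 161 185 185 159 118  78  63  63  64  63
   65  64]
 [ 64  64  63  67  75 108 156 186 212 225 226 212 166 103  66  64  64  64
   63  62]
 [ 63  64  69  80  96 127 166 186 212 224 227 218 182 116  70  63  65  64
   63  61]
 [ 64  73  86 101 114 126 142 157 179 199 204 194 164 120  85  69  65  64
   62  63]
 [ 77  92 108 120 123 124 128 140 154 166 170 163 148 128 104  83  72  65
   62  63]
 [103 114 121 126 124 125 128 139 148 153 155 151 143 134 120 106  90  78
   69  65]
 [119 124 124 127 125 125 130 139 146 150 152 148 141 133 125 117 109 100
   90 
[... 1456 characters left out ...]
 242 244 237 225 195 173 151 139 141 142 140
  143]
 [133 132 127 122 136 178 229 245 247 246 236 216 184 154 138 138 142 139
  141]
 [134 137 132 133 138 174 217 239 245 243 235 223 186 157 138 142 140 138
  142]
 [134 140 137 136 141 158 184 218 230 233 224 203 175 149 140 140 142 141
  146]
 [136 135 138 139 131 145 155 174 193 197 192 174 153 140 141 139 143 142
  139]
 [140 137 135 137 136 139 142 151 156 157 155 148 139 137 141 141 140 140
  139]
 [140 139 138 140 135 140 137 138 140 138 141 140 137 137 138 143 142 137
  137]
 [137 138 137 135 135 138 137 136 140 136 137 139 138 140 137 142 145 139
  140]
 [137 139 136 138 137 139 141 136 139 139 140 137 138 142 140 140 142 139
  150]]
```

```bash
python3 -m jog '[[0,0,7,0,0,0],[0,0,7,0,0,0],[0,0,3,0,0,0],[0,0,0,0,0,0]]'; python3 -m jog '[[0,0,1.5,0,0,0],[0,0,1.5,0,0,0],[0,0,0,0,0,0]]';python3 -m jog '[[0,0,1,0,0,0],[0,0,1,0,0,0],[0,0,0,0,0,0]]'; python3 -m jog '[[0,0,1,0,0,0],[0,0,1,0,0,0],[0,0,0,0,0,0]]'
```

```text
time: 15.55
tool_pos: [425.3, 91.2, 32.0]
tcp_rot: [-3.14, 0.001, 1.044]
contact_force: [0.4, 0.1, -0.0]
grip_width: 29.3
finger_force: 30.0
time: 15.85
tool_pos: [425.8, 91.0, 29.7]
tcp_rot: [-3.142, -0.0, 1.044]
contact_force: [-0.0, -0.2, -0.2]
grip_width: 29.2
finger_force: 30.0
time: 16.15
tool_pos: [425.8, 91.0, 27.8]
tcp_rot: [-3.142, -0.0, 1.044]
contact_force: [-0.7, -0.2, -0.4]
grip_width: 29.3
finger_force: 30.0
time: 16.45
tool_pos: [425.7, 91.0, 25.7]
tcp_rot: [-3.141, 0.0, 1.044]
contact_force: [0.6, 0.5, -0.6]
grip_width: 29.3
finger_force: 30.0
```

```bash
python3 -m jog '[[0,0,1,0,0,0],[0,0,1,0,0,0],[0,0,0,0,0,0]]';python3 -m jog '[[0,0,1,0,0,0],[0,0,1,0,0,0],[0,0,0,0,0,0]]'; python3 -m jog '[[0,0,1,0,0,0],[0,0,1,0,0,0],[0,0,0,0,0,0]]'
```

```text
time: 16.75
tool_pos: [425.7, 91.0, 23.7]
tcp_rot: [-3.141, 0.0, 1.044]
contact_force: [0.2, -0.1, -0.5]
grip_width: 29.2
finger_force: 30.0
time: 17.05
tool_pos: [425.7, 91.1, 21.7]
tcp_rot: [-3.141, 0.0, 1.044]
contact_force: [1.1, -0.6, -1.8]
grip_width: 29.2
finger_force: 30.0
time: 17.35
tool_pos: [425.7, 91.1, 19.7]
tcp_rot: [-3.141, 0.0, 1.044]
contact_force: [0.0, -0.2, -0.3]
grip_width: 29.2
finger_force: 30.0
```

```bash
python3 -m jog '[[0,0,3,0,0,0],[0,0,3,0,0,0],[0,0,3,0,0,0],[0,0,0,0,0,0]]';python3 -m jog '[[0,0,3,0,0,0],[0,0,3,0,0,0],[0,0,3,0,0,0],[0,0,3,0,0,0],[0,0,3,0,0,0],[0,0,2.5,0,0,0],[0,0,0,0,0,0]]'; python3 -m jog '[[0,0,1,0,0,0],[0,0,1,0,0,0],[0,0,0,0,0,0]]'
```

```text
time: 17.75
tool_pos: [425.5, 91.0, 10.3]
tcp_rot: [-3.141, 0.0, 1.044]
contact_force: [0.2, 0.4, -0.9]
grip_width: 29.5
finger_force: 30.0
time: 18.45
tool_pos: [425.6, 91.0, -7.0]
tcp_rot: [-3.141, 0.0, 1.044]
contact_force: [-0.2, 0.3, -1.4]
grip_width: 29.2
finger_force: 30.0
time: 18.75
tool_pos: [425.8, 91.1, -8.7]
tcp_rot: [3.142, -0.0, 1.044]
contact_force: [-0.4, -0.2, 0.2]
grip_width: 29.2
finger_force: 30.0
```

```bash
python3 -m jog '[[0,0,0.7,0,0,0],[0,0,0,0,0,0]]';python3 -m jog '[[0,0,0.7,0,0,0],[0,0,0,0,0,0]]'; python3 -m jog '[[0,0,0.5,0,0,0],[0,0,0,0,0,0]]'
```

```text
time: 18.95
tool_pos: [425.8, 91.1, -9.4]
tcp_rot: [3.142, -0.0, 1.044]
contact_force: [0.8, 0.0, -0.9]
grip_width: 29.0
finger_force: 30.0
time: 19.15
tool_pos: [425.9, 91.1, -9.7]
tcp_rot: [3.141, -0.0, 1.044]
contact_force: [-1.3, 0.0, 4.4]
grip_width: 29.4
finger_force: 30.0
time: 19.35
tool_pos: [426.0, 91.1, -9.8]
tcp_rot: [3.141, -0.0, 1.044]
contact_force: [-3.1, -0.9, 11.1]
grip_width: 28.9
finger_force: 30.0
```

```bash
python3 -m jog '[[0,0,-8,0,0,0],[0,0,-15,0,0,0],[0,0,-20,0,0,0],[0,0,-20,0,0,0],[0,0,-20,0,0,0],[0,0,-20,0,0,0],[0,0,-20,0,0,0],[0,0,-20,0,0,0],[0,0,-20,0,0,0],[0,0,-12,0,0,0],[0,0,0,0,0,0]]'
python3 - <<'E'
from h import *
im=cv2.imread("pics/scene0.png").astype(int)[...,::-1]; print("scene R-B rows126-141 cols186-205"); print((im[...,0]-im[...,2])[126:142,186:206])
im=cv2.imread("pics/top0.png").astype(int)[...,::-1]; print("top R rows 178-194 cols 338-358"); print(im[...,0][178:195,338:358])
for p in([575,-336],[580,-336],[575,-331]): print(p,[proj(n,[[*p,158],[*p,136],[*p,110]]).round(2).tolist() for n in("scene","top")])
for px in((350.3,184.5),(350,184)): print(onz("top",px,158))
E
```

```text
time: 20.45
tool_pos: [426.8, 91.1, 166.1]
tcp_rot: [3.138, -0.002, 1.044]
contact_force: [-0.8, -0.8, -0.1]
grip_width: 29.3
finger_force: 30.0
scene R-B rows126-141 cols186-205
[[ -8  -8  -8  -9  -8  -8  -6  -6  -6  -8  -7  -7  -7  -7  -8  -7  -7  -7
   -8 -11]
 [ -7  -8  -7  -8  -8  -4   0   8  13   9   2  -3  -6  -8  -7  -7  -7  -7
   -8 -11]
 [ -7  -8  -7  -7  -4  10  32  53  61  53  35  13  -2  -6  -6  -8  -7  -7
  -10 -12]
 [ -7  -7  -6  -6   8  45  81 100 104 100  82  47  12  -4  -7  -6  -8  -9
  -11 -13]
 [ -9  -8  -9  -4  23  67  97 107 108 104  92  59  19  -5 -11  -8 -10 -10
  -13 -15]
 [-10 -10 -11  -6  20  60  83  91  91  87  77  51  15  -5 -11 -12 -12 -12
  -14 -13]
 [-12 -12 -11  -9  10  49  70  77  77  73  65  46  14  -7 -12 -15 -14 -14
  -14 -15]
 [-14 -14 -13 -13   5  43  67  74  72  71  65  49  24   3 -11 -13 -14 -13
  -15 -14]
 [-13 -14 -15  -7  17  51  69  73  74  72  66  60  54  34   7 -12 -15 -15
  -14 -15]
 [-12 -14 -11  11  49  71  76  73  74  73  69  73  86  72  30  -4 -14 -14
  -15 -16]
 [-10 -13  -9  27  74  88  79  75  75  73  70  77  95  84  40   1 -14 -
[... 1675 characters left out ...]
 123 125 129 131 137 147 155 156 160 154 145 138 138 139 140
  139 140]
 [ 98 100 105 116 123 134 133 134 135 143 142 141 141 141 139 139 139 141
  138 137]
 [ 99  98 109 121 127 138 137 136 139 138 141 142 140 141 137 139 138 136
  136 134]]
[575, -336] [[[194.53, 129.77], [195.17, 136.22], [195.92, 143.7]], [[349.9, 183.9], [347.99, 185.29], [345.84, 186.86]]]
[580, -336] [[[192.99, 130.22], [193.64, 136.67], [194.41, 144.16]], [[349.78, 182.21], [347.88, 183.63], [345.74, 185.24]]]
[575, -331] [[[195.23, 130.47], [195.87, 136.94], [196.61, 144.43]], [[348.2, 183.94], [346.33, 185.32], [344.22, 186.9]]]
[ 573.18621042 -337.0729417   158.        ]
[ 574.68745252 -336.28864864  158.        ]
```

```bash
python3 -m jog '[[-10,11.7,0,0,0,0],[-18.4,21.57,0,0,0,0],[-18.4,21.57,0,0,0,0],[-18.4,21.57,0,0,0,0],[-18.4,21.57,0,0,0,0],[-18.4,21.57,0,0,0,0],[-18.4,21.57,0,0,0,0],[-18.4,21.57,0,0,0,0],[-18.4,21.57,0,0,0,0]]'; python3 -m jog '[[-18.4,21.57,0,0,0,0],[-18.4,21.57,0,0,0,0],[-18.4,21.57,0,0,0,0],[-18.4,21.57,0,0,0,0],[-18.4,21.57,0,0,0,0],[-18.4,21.57,0,0,0,0],[-18.4,21.57,0,0,0,0],[-8.4,9.87,0,0,0,0],[0,0,0,0,0,0],[0,0,0,0,0,0]]'
python3 - <<'E'
from plant import bot
import numpy as np
s=bot.get_obs(); d=np.array([576.2,-337.1])-s['tool_pos'][:2]; y=s['tcp_rot'][2]
print(s['tool_pos'],s['tcp_rot'],"tool shift",d@[np.cos(y),np.sin(y)],d@[np.sin(y),-np.cos(y)])
E
```

```text
time: 21.35
tool_pos: [505.8, -138.5, 163.4]
tcp_rot: [-3.14, 0.0, 1.044]
contact_force: [1.5, -0.1, -1.1]
grip_width: 29.1
finger_force: 30.0
time: 22.35
tool_pos: [575.5, -336.3, 163.2]
tcp_rot: [-3.139, -0.001, 1.044]
contact_force: [0.2, -0.1, -0.8]
grip_width: 29.3
finger_force: 30.0
[ 575.5073469  -336.29597471  163.16416104] [-3.13933369e+00 -6.56286234e-04  1.04356632e+00] tool shift -0.34633946183775416 1.0031320755978872
```

```bash
python3 -m jog '[[0,0.8,6,0,0,0],[0,0,6,0,0,0],[0,0,4,0,0,0],[0,0,0,0,0,0],[0,0,0,0,0,0],[0,0,0,0,0,0]]'
python3 - <<'E'
from h import *
s=bot.get_obs(); p=s['tool_pos']; z0=p[2]+21.6; print(p,s['tcp_rot'],z0)
im=bot.capture("scene"); imt=bot.capture("top")
x,y,r=195,122,25
o=cv2.resize(im[y-r:y+r,x-r:x+r],(600,600),interpolation=cv2.INTER_CUBIC)
cv2.imwrite("pics/c9.png",o[:,:,::-1])
print((im.astype(int)[...,0]-im.astype(int)[...,2])[112:142,184:206])
for q in(z0,z0+34): print("ferr ctr px",proj("scene",[[p[0]-.6,p[1]+.4,q]]))
cr=proj("scene",cyl(p[0]-.6,p[1]+.4,15,z0,z0)); print("bottom rim cols/rows",cr.min(0),cr.max(0))
E
```

```text
time: 22.95
tool_pos: [576.9, -337.4, 148.7]
tcp_rot: [3.141, -0.0, 1.044]
contact_force: [0.3, -0.2, -1.7]
grip_width: 29.2
finger_force: 30.0
[ 576.88805792 -337.42577593  148.69785287] [ 3.14103601e+00 -2.02722844e-05  1.04384667e+00] 170.2978528694275
[[ 17  14   7  -2  -7  -7  -5  -1  -1   1  -1  -4  -5   7  15  18  19  19
   17  11  -2  -9]
 [ 17  14   8   4  11  22  30  34  36  35  33  27  21  14  16  19  18  19
   18  10  -3  -8]
 [ 18  17  13  26  54  76  88  90  87  85  87  89  78  45  20  19  19  19
   18  10  -2  -8]
 [ 18  17  21  62  92  99 100 102 100 102 104 108 103  64  26  18  18  19
   17  11   0  -8]
 [ 18  18  31  87 119 111 101  99 102 103 108 115 114  75  28  17  19  19
   17  11  -1  -7]
 [ 19  18  25  75 117 120 113 110 110 113 116 116 105  61  23  19  18  18
   18  11  -1  -7]
 [ 18  19  19  50  92 110 117 120 119 118 113 103  88  47  20  18  19  20
   16   8  -2  -7]
 [ 18  17  16  33  76  98 106 109 108 107 102  94  83  46  21  19  19  19
   17   7  -4  -7]
 [ 19  18  16  30  70  94 101 102 102 101  99  95  84  47  21  18  18  17
   15   3  -4  -9]
 [ 17  
[... 1407 characters left out ...]
-9  27  75  89  82  76  75  74  71  76  95  85  40   0
  -14 -16 -15 -15]
 [-10 -10 -11 -13  -9  26  71  84  78  75  75  74  74  79  91  75  34  -3
  -16 -17 -16 -15]
 [ -9 -11 -13 -14  -8  20  57  75  76  76  77  77  77  81  80  62  24 -10
  -22 -22 -20 -18]
 [-10 -13 -13 -14  -5  22  51  71  77  78  79  79  79  77  73  59  24 -11
  -24 -25 -24 -21]
 [-12 -12 -15 -14  -5  19  49  71  78  79  80  79  76  75  71  62  32  -5
  -21 -24 -26 -26]
 [-12 -14 -14 -15  -8  14  46  70  77  79  80  78  77  74  71  65  47  16
   -4 -15 -22 -24]]
ferr ctr px [[193.62381276 126.08407251]]
ferr ctr px [[192.60126968 115.80218684]]
bottom rim cols/rows [188.52283431 123.61927895] [198.71950079 128.59248976]
```

View pics/c9.png

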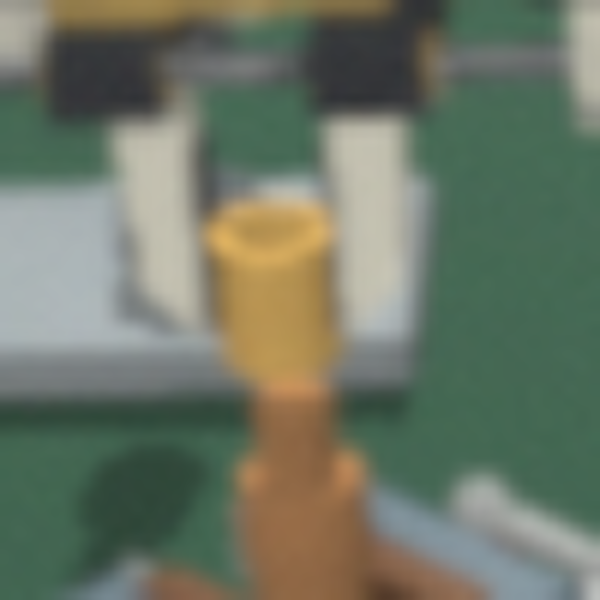

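The picture shows the ferrule level just above the tenon, with the rim bottom near crop (280,378). By edge fit its axis is about 0.5 px (1.5 mm) left of the tenon's. I'll correct that and lower 2 mm.

```bash
python3 -m jog '[[0,-0.8,1,0,0,0],[0,-0.7,1,0,0,0],[0,0,0,0,0,0],[0,0,0,0,0,0],[0,0,0,0,0,0],[0,0,0,0,0,0]]'
python3 - <<'E'
from h import *
s=bot.get_obs(); p=s['tool_pos']; print(p,s['tcp_rot'],p[2]+21.7)
im=bot.capture("scene").astype(int); d=im[...,0]-im[...,2]
for r in range(115,136):
    v=d[r,184:206].astype(float); u=np.interp(np.arange(0,21,.05),np.arange(22),v); m=np.nonzero(u>48)[0]; print(r,184+m[0]*.05,184+m[-1]*.05,round(184+(m[0]+m[-1])*.025,2))
im=bot.capture("scene")
for t in("bobbin","thread_cone","jar","tin_stack"):
    print(t,[np.round(q['pixel']).tolist() for q in bot.outline_of(t,"scene")[:1]])
tin=proj("scene",[[604,84,20]])[0].astype(int); c,a=brass(im,*tin,r=20); print("b in tin",c,a,fit("scene",c,15,3,37) if a>50 else "")
E
```

```text
time: 23.65
tool_pos: [575.5, -336.7, 146.4]
tcp_rot: [3.142, -0.0, 1.044]
contact_force: [-0.2, 0.1, -0.3]
grip_width: 29.3
finger_force: 30.0
[ 575.47742349 -336.67086333  146.40835153] [ 3.14152721e+00 -9.38429092e-05  1.04375609e+00] 168.1083515344851
115 187.6 197.7 192.65
116 187.2 197.8 192.5
117 187.15 197.75 192.45
118 187.35 197.65 192.5
119 187.6 197.55 192.58
120 187.8 197.55 192.68
121 188.1 197.7 192.9
122 188.25 197.8 193.02
123 188.35 197.85 193.1
124 188.5 198.05 193.28
125 188.6 198.25 193.42
126 188.75 198.35 193.55
127 189.05 198.0 193.52
128 189.6 197.35 193.48
129 190.3 197.15 193.72
130 190.7 197.05 193.88
131 190.85 196.9 193.88
132 191.05 196.8 193.92
133 191.25 197.0 194.12
134 190.95 198.3 194.62
135 190.0 199.55 194.78
bobbin [[312.0, 269.0]]
thread_cone [[271.0, 197.0]]
jar [[207.0, 218.0]]
tin_stack [[242.0, 216.0]]
b in tin [258.93073593 251.48917749] 231 [602.72024906  80.52845346]
```

```bash
python3 -c "
from plant import bot
print(bot.close_job())"
```

```text
the job is handed in; nothing more can be done
None
```

The tight ferrule is in the empty tin and the good one went fully down over the pin onto the base plate; the arm now holds the good one level about 10 mm above the tenon, centred to about 1–2 mm by camera, and the job is handed in at about 24 s on the robot clock.

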